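# Load a tuber into the tip-out sample chamber

### The job

Pull the blue bottom-hinged door of the clear sample chamber all the way down by its orange grip, lay the yellow potato in the steel hopper behind the door without dropping it, and push the door back up until it snaps past its spring catch and is fully shut with the potato inside. Leave the red potato, the spray bottle and the jar where they are.

Things in the scene. Friction and masses are not known exactly. Their poses are not given: they have to be found in the camera images.
- chamber: Fixed clear-walled chamber, 200 deep x 250 wide x 360 high. Origin on the table under the middle of the hinge line; x runs from the door into the chamber. Plinth 45 high and front posts (y +-112 to +-124) start at x -20. The white control head, x -20 to 70, underside 305 up, then a clear roof: it blocks a vertical tool at the shut grip and over the hopper; lean the gripper body 25-40 deg to -x.
- door_hinge (a point): Middle of the door's hinge line, 50 above the table at the front of the chamber; axes as the chamber's; the hinge runs along y.
- door (a joint): Tip-out door angle, rad: 0 shut (upright), grows as its top swings down towards -x, 0.8 at the open stop, where it rests. Left nearly up it only leans on the catch at about 0.13, not shut. A sprung roller at its left edge holds it shut: some 15 N at the grip takes it past, in the last 0.13 rad, both ways. Blue panel 12 thick, 200 wide, 150 high from the hinge, inner face in the hinge plane.
- door_grip (a point): Grip point on the orange upright grip, which is fixed to the door (turns with it): 18 wide (y), 22 thick (x), 64 long (z), ending 18 beyond this point. Shut, the point lies 34 in front of (-x) the hinge and 182 above it. Pinch it across y.
- hopper (a point): Middle of the hopper floor's top, turning with the door: x along the floor away from the panel, z off the floor. From the hinge, in the door's frame: x 63, z 6. Steel floor 130 long, 176 wide between cheeks 35 high, end lip 28 high, panel 63 to -x. With the door down, floor and panel form a V open upwards, the floor rising 46 deg away from -x.
- potato: Loose yellow potato, an ovoid 104 long (along its x) and 54 thick, about 140 g. Origin on its underside in the middle: its centre is 27 up along its z. Starts lying in the black tray. To be grasped across its y.
- red_potato: Loose red potato of the same size and axes, in the same tray, about 110 from the yellow one. To be left alone.
- tray: Fixed shallow black tray on the table, 190 (x) x 290 (y) x 30 high, walls and floor 5 thick; origin under its centre.
- spray: Loose white spray bottle with a red collar, 72 diameter, 218 high, to the left of the chamber; origin under its centre. To be left alone.
- jar: Loose clear jar with an orange cap, 70 diameter, 130 high, to the right of the chamber; origin under its centre. To be left alone.
Mind the look-alikes: they are no part of the job. What is shaped like the potato but purple or turquoise is not meant.

How it is judged:
On the way, in this order (a step that is already met when the one before it is completed fails the run):
1. the door is pulled all the way down (joint above 0.75 rad) (value of joint door above 0.75 rad), for 0.2 s.
2. with the door down, the yellow potato lies in the hopper, let go (value of joint door above 0.7 rad and x of potato in the frame of hopper between -0.065 and 0.06 m and y of potato in the frame of hopper between -0.088 and 0.088 m and z of potato in the frame of hopper between -0.005 and 0.08 m and contact force between the fingers and potato below 0.3 N and linear speed of potato below 0.05 m/s), for 0.3 s.
3. the door is pushed up, past the catch, fully shut (joint below 0.04 rad) (value of joint door below 0.04 rad), for 0.2 s.
At the end, for the whole second after the job is handed in: Door shut past its catch (below 0.04 rad); yellow potato at rest (below 0.05 m/s) in the hopper, its origin within the floor outline and under 80 mm above it; red potato within 40 mm, spray bottle and jar within 30 mm of where they were (value of joint door below 0.04 rad and x of potato in the frame of hopper between -0.065 and 0.065 m and y of potato in the frame of hopper between -0.088 and 0.088 m and z of potato in the frame of hopper between -0.005 and 0.08 m and linear speed of potato below 0.05 m/s and distance of red_potato from where it was at the start of the episode below 0.04 m and distance of each of spray, jar from where it was at the start of the episode below 0.03 m); the robot touches nothing.
It fails at once if the yellow potato is dropped: it falls free of the fingers faster than 1 m/s (a drop of some 50 mm) (linear speed of potato above 1 m/s and contact force between the fingers and potato below 0.1 N).
It fails at once if the red potato is moved by more than 40 mm (distance of red_potato from where it was at the start of the episode above 0.04 m).
It fails at once if the spray bottle is moved by more than 30 mm or tipped (distance of spray from where it was at the start of the episode above 0.03 m or angle between spray's own z axis and vertical above 0.3 rad).
It fails at once if the jar is moved by more than 30 mm or tipped (distance of jar from where it was at the start of the episode above 0.03 m or angle between jar's own z axis and vertical above 0.3 rad).
It also fails if it takes over 72 s, if anything falls off the work surface, if the arm or the gripper's body presses on something with over 40 N, if the wrist force passes 120 N, or if a joint passes its speed limit or range.

### The arm

A 7-joint arm with a two-finger parallel gripper is mounted at the origin on the work surface. World frame = base frame: x ahead of the robot, y to its left, z up, the work surface at z = 0. Lengths are in m, angles in rad, forces in N, time in s.
With the tool pointing down it reaches from about 0.425 to 0.825 m from the base axis. Payload 3.6 kg.
Tool frame: the origin (TCP) lies at the very end of the fingers, on their centre line; the grasp point (between the pads) lies 19 mm behind it; z points along the fingers, y is the line along which they close (so a half turn about z gives the same grasp; the last joint's range is limited). The gripper opens to 85 mm and grips with 20 to 120 N. Pads are 22 mm wide; open, the fingers measure 114 mm over their backs; the gripper's body (76 mm by 85 mm) begins 54 mm behind the grasp point. The pads swing forward as they close: fully open they stand 13 mm farther back than shut.
Start: joints at [1.319, 0.615, -0.013, 1.423, 0.008, 1.103, -0.04], TCP at [0.146, -0.633, 0.231] pointing down, gripper open.
Joint ranges: [-3.12, 3.12], [-0.3, 2.06], [-1.34, 1.32], [0.26, 2.42], [-1.36, 4.5], [0.01, 1.98], [-2.84, 2.84]. Speed limits (rad/s): [2.79, 2.79, 3.14, 3.14, 3.14, 3.14, 3.14].

### API

Orientations are given as a 3x3 rotation matrix whose columns are the frame's x, y, z axes.
In Python, from workcell import manip gives the robot as it stands. The module is installed in compiled form; this text tells all that it offers. Calls block until the motion is done:
- manip.reach(position, orientation): joint-space move of the TCP to a pose.
- manip.servo_line(position, attitude=None, vel=0.15, threshold=None): straight line of the TCP; attitude=None keeps the orientation; vel is the mean speed in m/s. With threshold (N) it stops when the force on the tool has changed by that much, and returns True; else False.
- manip.move_j(angles): joint-space move.
- manip.command_gripper(opening): finger opening in m; the grip force is fixed at half the most; returns when the fingers have stopped.
- manip.pause(seconds).
- manip.inverse_kinematics(position, orientation): joint angles nearest the present ones, or None.
- manip.get_state(): the state.
- manip.get_image(name): name is "scene" or "top" or "wrist"; returns (picture, depth): 400x640x3 uint8, red, green, blue; 400x640 float32, m along the optical axis (not along the pixel's ray), 0 where there is no reading.
- manip.camera_params(name): a dict with "camera_matrix" (3x3 intrinsics, pixels), "k1" (the pictures are not rectified: a ray, as slopes to the right and down, at radius r is drawn at 1 + k1 r^2 times it, then the intrinsics apply), "rvec" (rotation vector, rad) and "tvec" (3), from world to camera coordinates, as OpenCV has them. Camera axes: x right, y down, z forward; pixel columns grow to the right and rows downward; lengths in m; the calibration is good to about 2 mm. A picture is of the moment at which its call begins: read the wrist's pose just before it. camera_params takes no time and is no camera call; for the wrist camera it gives the pose at the moment of the call.
A pose or a line that the arm cannot do raises manip.IKError and nothing moves.
- manip.close_job(): hands the job in; it is judged then, once.
The state is a dict: "time": time; "q": joint angles; "joint_vel": joint speeds; "effort": joint torques, N m; "tcp_pos": TCP position; "tcp_rot": TCP orientation; "ft_force": force on the tool from outside, world axes, zero at the start; "ft_torque": the same for the moment, N m; "opening": finger opening in m; "gripper_force": force on a finger pad.
Only numpy, scipy, OpenCV 4.12 (cv2) and the standard library are available. Lean on these libraries where they do the work, as an engineer would, in place of code of your own. Each camera call takes 0.05 s, during which the arm holds its last target. There are 200 camera calls.

## Working session

There is one attempt and no reset: what is moved stays moved. The work goes in short steps, each a Python script; the robot and the scene stay as the last script left them, time stands still between calls to the robot, and variables do not carry over. Pictures are saved under pics/ and viewed, at most 10 in all, crops included, and the job is handed in when it is done.

```bash
mkdir -p pics; cat > h.py <<'E'
import numpy as np, cv2
from workcell import manip
def cam(n):
    p=manip.camera_params(n);im,d=manip.get_image(n);return p,im,d
def cloud(p,d):
    K=np.array(p["camera_matrix"]);k1=p["k1"]
    v,u=np.mgrid[0:400,0:640].astype(float)
    q=cv2.undistortPoints(np.stack([u.ravel(),v.ravel()],1)[:,None],K,np.array([k1,0,0,0,0.]))[:,0]
    X=np.c_[q*d.ravel()[:,None],d.ravel()]
    R=cv2.Rodrigues(np.array(p["rvec"],float))[0]
    return ((X-np.array(p["tvec"]).ravel())@R).reshape(400,640,3)
E
python3 - <<'E'
from h import *
for n in ("scene","top"):
    p,im,d=cam(n); np.savez(n+".npz",im=im,d=d,W=cloud(p,d)); cv2.imwrite(f"pics/{n}0.png",im[:,:,::-1]); print(n,p, (d>0).mean())
E
```

```text
scene {'camera_matrix': array([[478.56742113,   0.        , 313.62494625],
       [  0.        , 478.56742113, 198.44617143],
       [  0.        ,   0.        ,   1.        ]]), 'k1': -0.13180218316093573, 'rvec': array([ 2.3979032 , -1.05210805,  0.31103455]), 'tvec': array([-0.31733099,  0.40364537,  1.39137029])} 0.9959140625
top {'camera_matrix': array([[407.30539423,   0.        , 327.73218481],
       [  0.        , 407.30539423, 192.27367566],
       [  0.        ,   0.        ,   1.        ]]), 'k1': -0.0560289229849716, 'rvec': array([ 2.10131659, -2.1330775 ,  0.17517151]), 'tvec': array([0.05447093, 0.54852234, 1.14763002])} 0.9962109375
```

View pics/scene0.png

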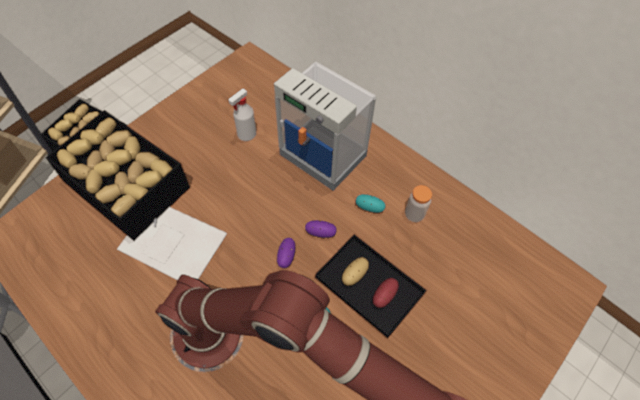

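View pics/top0.png

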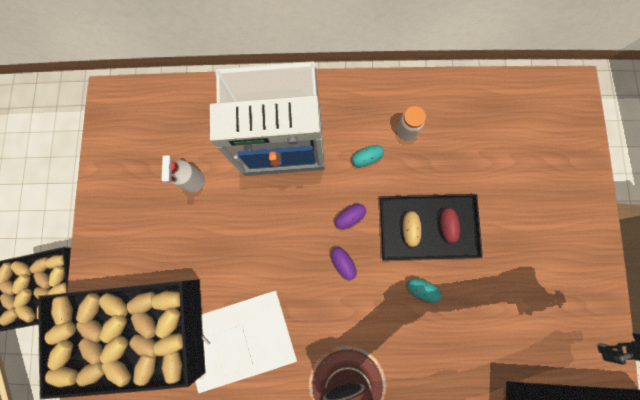

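In the scene view, the yellow potato is at (355,271), the red one at (386,293), the blue door at (308,148) and the orange grip at (303,135). In the top view, the yellow potato is at (412,229), the red one at (450,225), the grip at (273,158), the jar at (412,122) and the spray bottle at (185,175).

Candidates in the top view are the tan potatoes in the crate (~(115,340)), purple (350,216) and (343,263), turquoise (368,156) and (424,290), and yellow in the black tray (412,229). Only the last one lies in the shallow black tray next to the red potato, so it is the one meant. I'll confirm with a crop.

```bash
python3 - <<'E'
from h import *
S={n:np.load(n+".npz") for n in("scene","top")}
def mask(n,lo,hi,box):
    hsv=cv2.cvtColor(S[n]["im"],cv2.COLOR_RGB2HSV);m=cv2.inRange(hsv,lo,hi);k=np.zeros_like(m);x0,y0,x1,y1=box;k[y0:y1,x0:x1]=255;return (m&k)>0
def rep(t,n,lo,hi,box,zmin=-1):
    m=mask(n,lo,hi,box);P=S[n]["W"][m];P=P[P[:,2]>zmin]
    (cx,cy),(w,h),a=cv2.minAreaRect(P[:,:2].astype(np.float32))
    e=np.linalg.eigh(np.cov(P[:,:2].T))[1][:,1]
    print(t,n,len(P),"mean",P.mean(0).round(4),"lo",np.percentile(P,2,0).round(3),"hi",np.percentile(P,98,0).round(3),"rect",np.round([cx,cy,w,h,a],3),"axis deg",np.degrees(np.arctan2(e[1],e[0])).round(1))
    return P
rep("yel","top",(10,70,90),(30,255,255),(388,200,432,256));rep("yel","scene",(10,70,90),(30,255,255),(335,255,372,290))
rep("red","top",(0,100,40),(8,255,255),(432,200,472,256))
B=(95,100,30),(130,255,255)
for n,b in(("top",(225,130,330,180)),("scene",(275,110,340,180))):
    P=rep("blue",n,*B,b)
    c=P.mean(0);P=P[np.linalg.norm(P-c,axis=1)<.15];w,v=np.linalg.eigh(np.cov((P-P.mean(0)).T));print(" plane normal",v[:,0].round(3),"resid",np.sqrt(w[0]).round(4), "long",v[:,2].round(3))
for n,b in(("top",(255,145,290,172)),("scene",(290,118,315,150))): rep("grip",n,(3,150,80),(16,255,255),b)
# head top
for n in S:
    W=S[n]["W"];m=(W[...,2]>.345)&(W[...,2]<.375)&(W[...,0]>.5)&(W[...,0]<.95)&(abs(W[...,1]-.2)<.3)
    P=W[m].astype(np.float32);print(n,"head",len(P),cv2.minAreaRect(P[:,:2]),P[:,2].mean())
    for lab,c in(("tray",(0,0,0)),):
        m=mask(n,(0,0,0),(179,255,45),(375,190,485,262) if n=="top" else (312,232,428,335));P=S[n]["W"][m];P=P[(P[:,2]>.02)&(P[:,2]<.05)];print(" tray",cv2.minAreaRect(P[:,:2].astype(np.float32)))
rep("jar","top",(3,150,80),(16,255,255),(395,100,430,130))
m=S["top"]["W"];s=m[155:195,160:207].reshape(-1,3);s=s[s[:,2]>.1];print("spray",s.min(0),s.max(0),s.mean(0))
cv2.imwrite("pics/crop1.png",cv2.resize(S["top"]["im"][180:270,370:490,::-1],None,fx=5,fy=5,interpolation=2))
W=S["scene"]["W"];print(manip.get_state()["tcp_rot"])
cv2.imwrite("pics/crop2.png",cv2.resize(S["scene"]["im"][55:195,265:385,::-1],None,fx=4,fy=4,interpolation=2))
E
```

```text
yel top 564 mean [ 0.4385 -0.1954  0.0534] lo [ 0.392 -0.224  0.006] hi [ 0.488 -0.173  0.062] rect [ 0.38  -0.119  0.095  0.292 36.612] axis deg 167.4
yel scene 486 mean [ 0.4383 -0.1998  0.0479] lo [ 0.393 -0.223  0.006] hi [ 0.498 -0.171  0.061] rect [ 0.45  -0.194  0.121  0.06   3.601] axis deg -177.6
red top 442 mean [ 0.4464 -0.3064  0.0558] lo [ 0.401 -0.342  0.005] hi [ 0.494 -0.287  0.062] rect [ 0.377 -0.174  0.1    0.398 27.102] axis deg 125.5
blue top 1036 mean [0.6302 0.177  0.161 ] lo [0.625 0.085 0.069] hi [0.644 0.275 0.204] rect [ 0.534  0.092  0.394  0.164 40.605] axis deg 89.2
 plane normal [ 0.998  0.058 -0.037] resid 0.0026 long [-0.057  0.998  0.036]
blue scene 1192 mean [0.6316 0.1707 0.1407] lo [0.627 0.084 0.061] hi [0.645 0.275 0.204] rect [ 0.328 -0.153  1.051  0.145 47.22 ] axis deg 66.0
 plane normal [ 0.998  0.059 -0.017] resid 0.0024 long [-0.06   0.995 -0.082]
grip top 92 mean [0.6013 0.1775 0.251 ] lo [0.596 0.172 0.205] hi [0.617 0.188 0.256] rect [4.710e-01 1.100e-01 3.260e-01 2.000e-02 2.742e+01] axis deg -151.2
grip scene 94 mean [0.6064 0.1776 0.2301] lo [0.598 0.171 0.197] hi [0.62  0.185 0.254] rect [6.1000e-01 1.7900e-01 1.6000e-02 2.6000e-02 8.9782e+01] axis deg 163.8Traceback (most recent call last):
  File "<stdin>", line 21, in <module>
cv2.error: OpenCV(4.12.0) /io/opencv/modules/imgproc/src/convhull.cpp:143: error: (-215:Assertion failed) total >= 0 && (depth == CV_32F || depth == CV_32S) in function 'convexHull'
```

```bash
python3 - <<'E'
from h import *
S={n:np.load(n+".npz") for n in("scene","top")}
for n in S:
    W=S[n]["W"];im=S[n]["im"].astype(int)
    k=np.zeros(W.shape[:2],bool)
    if n=="top":k[90:150,200:335]=1
    else:k[60:130,265:385]=1
    m=k&(abs(W[...,2]-.36)<.012)
    P=W[m].astype(np.float32);print(n,"head",len(P),np.round(np.percentile(P,[1,50,99],0),3).tolist())
    if len(P)>50:print(cv2.minAreaRect(P[:,:2]))
    # panel robust: top-face
    hsv=cv2.cvtColor(S[n]["im"],cv2.COLOR_RGB2HSV);b=cv2.inRange(hsv,(95,100,30),(130,255,255))>0
    k[:]=0;k[(slice(130,180),slice(225,330)) if n=="top" else (slice(110,180),slice(275,340))]=1
    P=W[b&k];P=P[(P[:,2]>.08)&(P[:,2]<.19)]
    for _ in range(4):
        A=np.c_[P[:,1]-.18,P[:,2]*0+1];c=np.linalg.lstsq(A,P[:,0],rcond=None)[0];r=P[:,0]-A@c;P=P[abs(r)<max(.002,1.5*r.std())]
    print("panel x=%.4f at y=.18 slope %.4f n %d z %.3f"%(c[1],c[0],len(P),P[:,2].mean()), np.percentile(P[:,1],[.5,99.5]))
    for col,lo,hi,bx in(("yel",(10,70,60),(30,255,255),(388,200,432,256)if n=="top" else(335,255,372,290)),("red",(0,100,40),(8,255,255),(432,200,472,256)if n=="top" else (370,272,402,310))):
        m=cv2.inRange(hsv,lo,hi)>0;kk=m*0;kk[bx[1]:bx[3],bx[0]:bx[2]]=1;P=W[m&(kk>0)];P=P[P[:,2]>.025].astype(np.float32)
        e=np.linalg.eigh(np.cov(P[:,:2].T))[1][:,1];print(col,len(P),cv2.minAreaRect(P[:,:2]),"deg",np.degrees(np.arctan2(e[1],e[0])),P[:,2].max())
cv2.imwrite("pics/crop1.png",cv2.resize(S["top"]["im"][180:270,370:490,::-1],None,fx=5,fy=5,interpolation=2))
s=S["top"]["W"][155:195,160:207].reshape(-1,3);s=s[s[:,2]>.1];print("spray",s.min(0),s.max(0),s.mean(0))
s=S["top"]["W"][105:145,395:430].reshape(-1,3);s=s[s[:,2]>.12];print("jar",s.min(0),s.max(0),s.mean(0))
E
```

```text
scene head 2044 [[0.619, 0.06, 0.349], [0.664, 0.177, 0.361], [0.715, 0.306, 0.366]]Traceback (most recent call last):
  File "<stdin>", line 10, in <module>
cv2.error: OpenCV(4.12.0) /io/opencv/modules/imgproc/src/convhull.cpp:143: error: (-215:Assertion failed) total >= 0 && (depth == CV_32F || depth == CV_32S) in function 'convexHull'
```

```bash
cat > m.py <<'E'
from h import *
S={n:np.load(n+".npz") for n in("scene","top")}
R=lambda P:np.round(sum([list(np.atleast_1d(a)) for a in cv2.minAreaRect(np.ascontiguousarray(P[:,:2],np.float32))],[]),3)
for n in S:
    W=S[n]["W"]
    k=np.zeros(W.shape[:2],bool)
    if n=="top":k[90:150,200:335]=1
    else:k[60:130,265:385]=1
    m=k&(abs(W[...,2]-.36)<.006)&(W[...,0]<.72)
    m=cv2.erode(m.astype(np.uint8),np.ones((2,2)))>0
    print(n,"head",R(W[m]))
    hsv=cv2.cvtColor(S[n]["im"],cv2.COLOR_RGB2HSV);b=cv2.inRange(hsv,(95,100,30),(130,255,255))>0
    k[:]=0;k[(slice(130,180),slice(225,330)) if n=="top" else (slice(110,180),slice(275,340))]=1
    P=W[b&k];P=P[(P[:,2]>.08)&(P[:,2]<.19)]
    for _ in range(4):
        A=np.c_[P[:,1]-.18,P[:,2]*0+1];c=np.linalg.lstsq(A,P[:,0],rcond=None)[0];r=P[:,0]-A@c;P=P[abs(r)<max(.002,1.5*r.std())]
    print("panel x=%.4f at y=.18 slope %.4f n %d z %.3f"%(c[1],c[0],len(P),P[:,2].mean()), np.percentile(P[:,1],[.5,99.5]))
    for col,lo,hi,bx in(("yel",(10,70,60),(30,255,255),(388,200,432,256)if n=="top" else(335,255,372,290)),("red",(0,100,40),(8,255,255),(432,200,472,256)if n=="top" else (370,272,402,310))):
        m=cv2.inRange(hsv,lo,hi)>0;kk=m*0;kk[bx[1]:bx[3],bx[0]:bx[2]]=1;P=W[m&(kk>0)];P=P[P[:,2]>.025]
        e=np.linalg.eigh(np.cov(P[:,:2].T))[1][:,1];print(col,len(P),R(P),"deg",np.degrees(np.arctan2(e[1],e[0])),P[:,2].max())
cv2.imwrite("pics/crop1.png",cv2.resize(S["top"]["im"][180:270,370:490,::-1],None,fx=5,fy=5,interpolation=2))
s=S["top"]["W"][155:195,160:207].reshape(-1,3);s=s[s[:,2]>.1];print("spray",s.min(0),s.max(0),s.mean(0))
s=S["top"]["W"][105:145,395:430].reshape(-1,3);s=s[s[:,2]>.12];print("jar",s.min(0),s.max(0),s.mean(0))
E
python3 m.py
```

```text
scene head [0.668 0.182 0.09  0.247 3.216]
panel x=0.6336 at y=.18 slope -0.0574 n 594 z 0.134 [0.08346614 0.27590811]
yel 473 [ 0.192 -0.318  0.644  0.069 25.911] deg -162.89530892803222 1.3973456467602676
red 176 [ 0.45  -0.311  0.097  0.049 11.36 ] deg -171.76419886162395 0.06227156507509887
top head [0.665 0.183 0.089 0.247 3.199]
panel x=0.6302 at y=.18 slope -0.0577 n 599 z 0.138 [0.08428888 0.27596545]
yel 547 [ 0.377 -0.114  0.091  0.282 36.227] deg 168.35621385388166 1.229114222949011
red 406 [ 0.376 -0.166  0.094  0.384 26.915] deg 123.06157144482829 1.229114222949011
spray [0.33088689 0.02627939 0.10032449] [0.63679542 0.48467284 1.22911422] [0.58993581 0.45060407 0.17662909]
jar [ 0.33088689 -0.23563081  0.12021859] [0.7820016  0.02627939 1.22911422] [ 0.74692225 -0.20252845  0.13926763]
```

View pics/crop1.png

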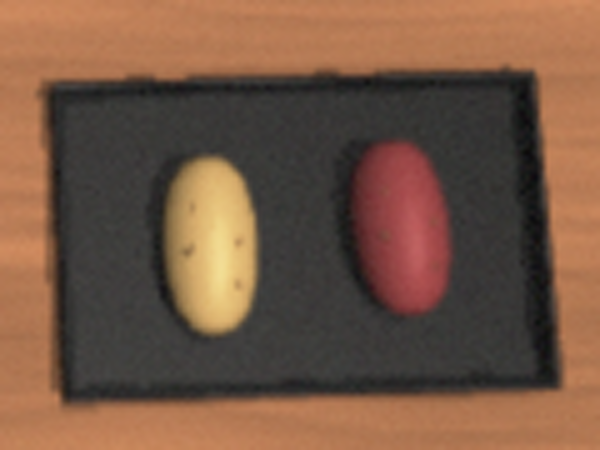

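```bash
cat >> h.py <<'E'
yaw=np.radians(3.25);n=np.array([np.cos(yaw),np.sin(yaw),0]);t=np.array([-np.sin(yaw),np.cos(yaw),0]);Z=np.array([0,0,1.])
H=np.array([.643,.1805,.05])
def door(a,b,th,y=0): return H+n*(a*np.cos(th)-b*np.sin(th))+Z*(a*np.sin(th)+b*np.cos(th))+t*y
def rot(al,s=1,deg=3.25):
    c=np.radians(deg);nn=np.array([np.cos(c),np.sin(c),0]);al=np.radians(al)
    z=nn*np.sin(al)-Z*np.cos(al);y=s*np.array([-nn[1],nn[0],0]);return np.c_[np.cross(y,z),y,z]
def tcp(g,R,back=0): return g+R[:,2]*(.019-back)   # grasp point -> TCP
def grip(th): return door(-.034,.182,th)
E
python3 - <<'E'
from h import *
S={m:np.load(m+".npz") for m in("scene","top")}
for m,bx in(("top",(388,200,432,256)),("scene",(335,255,372,290))):
    hsv=cv2.cvtColor(S[m]["im"],cv2.COLOR_RGB2HSV);k=cv2.inRange(hsv,(10,70,60),(30,255,255));q=k*0;q[bx[1]:bx[3],bx[0]:bx[2]]=1
    P=S[m]["W"][(k*q)>0];P=P[(P[:,2]>.03)&(P[:,2]<.07)];print(m,len(P),cv2.minAreaRect(np.ascontiguousarray(P[:,:2],np.float32)),P.mean(0))
print(manip.get_state()["tcp_rot"].round(2) if hasattr(manip.get_state()["tcp_rot"],"round") else manip.get_state()["tcp_rot"])
for s in(1,-1):
  for al in(30,35,40):
    R=rot(al,s);print(s,al)
    for lab,p in [("pre",tcp(grip(0),R,.12))]+[("th%.1f"%x,tcp(grip(x),R)) for x in(0,.2,.4,.6,.8)]+[("back",tcp(grip(.8),R,.1)),("place",tcp(door(.055,.033,.8),R)),("placeback",tcp(door(.055,.033,.8),R,.2))]:
        q=manip.inverse_kinematics(p,R);print(" ",lab,p.round(3),None if q is None else np.round(q,2))
  for zz in(.014,.25):
    q=manip.inverse_kinematics([.4385,-.198,zz],rot(0,s,2));print("  pick",None if q is None else np.round(q,2))
E
```

```text
top 543 ((0.4384065866470337, -0.19819827377796173), (0.05315280333161354, 0.09960687160491943), 89.798095703125) [ 0.43763125 -0.19503971  0.05097461]
scene 464 ((0.4397445023059845, -0.1976858228445053), (0.09965807944536209, 0.0535665787756443), 3.6009747982025146) [ 0.43620797 -0.20066918  0.04973909]
[[ 0.97  0.22 -0.  ]
 [ 0.22 -0.97  0.  ]
 [-0.   -0.   -1.  ]]
1 30
  pre [0.559 0.176 0.319] [ 0.39  0.44 -1.18  1.9   1.    0.85  0.35]
  th0.0 [0.619 0.179 0.216] [-0.39  0.45 -0.01  1.93  0.6   0.31  0.7 ]
  th0.2 [0.583 0.177 0.205] [-0.42  0.42  0.    2.03  0.75  0.26  0.52]
  th0.4 [0.55  0.175 0.188] [ 0.23  0.59 -1.    2.11  1.45  0.74 -0.13]
  th0.6 [0.522 0.174 0.165] [ 0.17  0.59 -0.95  2.2   1.56  0.71 -0.3 ]
  th0.8 [0.498 0.172 0.136] [-0.19  0.49 -0.43  2.3   1.8   0.44 -0.61]
  back [0.449 0.169 0.223] [ 0.05  0.29 -0.77  2.29  1.27  0.51 -0.13]
  place [0.667 0.182 0.096] [-0.53  0.7   0.25  1.91 -0.14  0.04  1.39]
  placeback [0.567 0.176 0.269] [-0.29  0.31 -0.19  1.98  0.63  0.44  0.65]
1 35
  pre [0.551 0.175 0.315] [ 0.35  0.37 -1.1   2.    1.12  0.72  0.2 ]

[... 2545 characters left out ...]
11 -0.9   0.26 -1.03]
-1 40
  pre [0.544 0.175 0.309] [-1.11  0.25  0.77  2.13  0.3   0.18 -2.21]
  th0.0 [0.621 0.179 0.217] [-0.67  0.46  0.35  2.07  2.03  0.08  2.35]
  th0.2 [0.586 0.177 0.207] [-0.58  0.43  0.17  2.17  2.09  0.2   2.29]
  th0.4 [0.553 0.175 0.19 ] [-0.47  0.42 -0.01  2.26  2.16  0.33  2.19]
  th0.6 [0.525 0.174 0.166] [-0.37  0.46 -0.2   2.34  2.21  0.48  2.11]
  th0.8 [0.501 0.172 0.138] None
  back [0.437 0.169 0.214] None
  place [0.67  0.182 0.098] [-0.26  0.71 -0.2   2.03  2.26  0.43  2.22]
  placeback [0.541 0.175 0.251] [-0.9   0.32  0.53  2.22  1.68  0.09  2.67]
  pick [ 0.38  0.71 -0.    2.1   0.    0.33 -1.16]
  pick [ 0.46  0.34 -0.11  1.87  0.05  0.94 -1.21]
```

Confirmed: the crop shows the yellow potato in the black tray at crop (212,245), which is top (412,229), with the red one to its right. It is centred at about (0.439, -0.198) with its long axis about 2° from x. Next I move to the grip.

```bash
cat >> h.py <<'E'
def ik3(p,R,j3=-.8,N=25):
    L=[np.array(q) for q in (manip.inverse_kinematics(p,R) for _ in range(N)) if q is not None]
    return min(L,key=lambda q:abs(q[2]-j3))
def st(l=""):
    s=manip.get_state();print(l,"t%.1f"%s["time"],"tcp",np.round(s["tcp_pos"],4),"F",np.round(s["ft_force"],1),"open %.4f gf %.1f"%(s["opening"],s["gripper_force"]),"q",np.round(s["q"],2));return s
E
python3 - <<'E'
from h import *
R=rot(33); g=grip(0)-n*.003
q=ik3(tcp(g,R,.12),R);print(q.round(2))
manip.move_j(q);st("pre")
manip.servo_line(tcp(g,R,.05),R,.15);st("near")
p,im,d=cam("wrist");cv2.imwrite("pics/w1.png",im[:,:,::-1])
W=cloud(p,d);hsv=cv2.cvtColor(im,cv2.COLOR_RGB2HSV);m=cv2.inRange(hsv,(3,150,60),(18,255,255))>0
P=W[m];P=P[np.linalg.norm(P-grip(0),axis=1)<.07]
print(len(P),P.mean(0).round(4),np.percentile(P-H,[2,50,98],0).round(4), "lat",np.percentile((P-H)@t,[2,98]).round(4),"n",np.percentile((P-H)@n,[2,98]).round(4))
E
```

```text
[ 0.45  0.48 -1.31  1.96  1.16  0.89  0.19]
pre t3.3 tcp [0.5516 0.1743 0.3165] F [0.3 0.7 0.4] open 0.0858 gf 0.0 q [ 0.45  0.48 -1.31  1.96  1.16  0.89  0.19]
near t3.9 tcp [0.5891 0.178  0.2584] F [-0.5  0.5  0.8] open 0.0856 gf 0.0 q [ 0.35  0.59 -1.19  1.97  1.34  0.86  0.07]
2342 [0.6019 0.1817 0.229 ] [[-0.044  -0.0069  0.1427]
 [-0.0426  0.0012  0.1819]
 [-0.0276  0.0096  0.2015]] lat [-0.0047  0.0117] n [-0.0438 -0.0273]
```

View pics/w1.png

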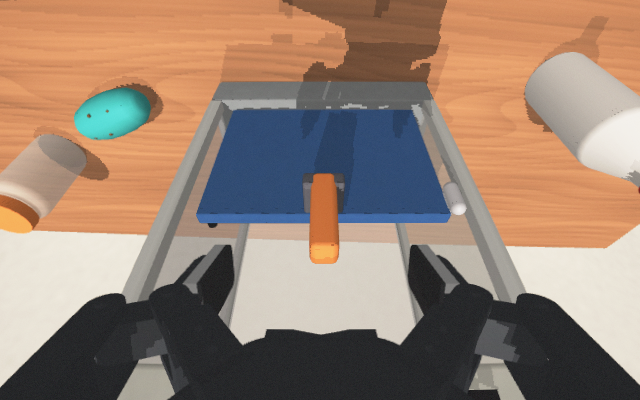

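The wrist view shows the orange grip at (324,235), centred between the open fingers at columns 233 and 410. The catch roller is at (454,200). Now I grip it and pull.

```bash
python3 - <<'E'
from h import *
R=rot(33); g=lambda th:door(-.037,.182,th)+t*.0015
manip.servo_line(tcp(g(0),R),R,.1);st("at")
manip.command_gripper(.0);st("gripped")
for th in(.07,.14,.25,.4,.55,.7,.82):
    a=33-6*th/.8
    manip.servo_line(tcp(g(th),rot(a)),rot(a),.1);st(th)
p,im,d=cam("scene");cv2.imwrite("pics/s2.png",cv2.resize(im[40:220,240:420,::-1],None,fx=3,fy=3))
E
```

```text
at t4.6 tcp [0.6162 0.181  0.2166] F [-0.2  0.1 -0.2] open 0.0852 gf 0.0 q [ 0.29  0.68 -1.11  1.96  1.45  0.85 -0.  ]
gripped t5.2 tcp [0.6161 0.1814 0.2165] F [-0.7  2.3  1.3] open 0.0172 gf 59.8 q [ 0.29  0.68 -1.11  1.96  1.46  0.85 -0.  ]
0.07 t5.5 tcp [0.6039 0.1807 0.2136] F [ 1.1  3.1 -0.3] open 0.0171 gf 63.4 q [ 0.29  0.67 -1.12  1.99  1.45  0.85 -0.02]
0.14 t5.8 tcp [0.5908 0.1799 0.2092] F [-0.9  2.7  1.2] open 0.0174 gf 64.0 q [ 0.29  0.66 -1.12  2.01  1.45  0.85 -0.05]
0.25 t6.1 tcp [0.5717 0.1788 0.2011] F [-1.1  3.8  1.2] open 0.0172 gf 64.9 q [ 0.29  0.65 -1.13  2.06  1.46  0.84 -0.09]
0.4 t6.6 tcp [0.5475 0.1774 0.1868] F [ 0.7  5.8 -0.1] open 0.0171 gf 66.6 q [ 0.28  0.65 -1.13  2.12  1.48  0.84 -0.15]
0.55 t7.0 tcp [0.5259 0.1761 0.1694] F [ 1.8  4.6 -1.6] open 0.0170 gf 68.8 q [ 0.26  0.66 -1.12  2.17  1.52  0.84 -0.23]
0.7 t7.4 tcp [0.5066 0.175  0.1485] F [ 0.6  5.6 -1.3] open 0.0175 gf 70.3 q [ 0.24  0.68 -1.11  2.22  1.57  0.84 -0.31]
0.82 t7.8 tcp [0.4935 0.1743 0.1299] F [ 1.6  6.9 -1.1] open 0.0176 gf 71.6 q [ 0.22  0.71 -1.09  2.26  1.61  0.85 -0.38]
```

View pics/s2.png

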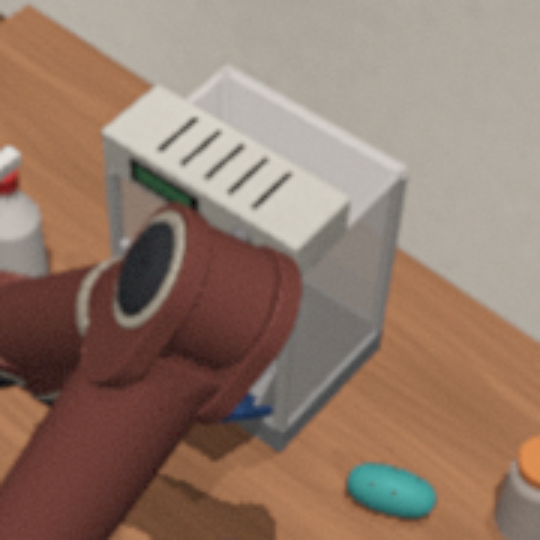

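The scene view shows the blue panel folded down at (245,408), with the arm on the grip. I let go, back off and go over the potato.

```bash
python3 - <<'E'
from h import *
manip.command_gripper(.085);s=st("released")
R=np.array(s["tcp_rot"]);p=np.array(s["tcp_pos"])
manip.servo_line(p-R[:,2]*.09,R,.2);st("back")
manip.servo_line([.48,.0,.28],rot(15),.3)
manip.servo_line([.42,-.198,.20],rot(0,1,2),.3);st("over")
q,im,d=cam("wrist");W=cloud(q,d);cv2.imwrite("pics/w3.png",im[:,:,::-1])
hsv=cv2.cvtColor(im,cv2.COLOR_RGB2HSV);m=cv2.inRange(hsv,(12,70,60),(32,255,255))>0
P=W[m&(W[...,2]>.036)&(W[...,2]<.07)];P=P[np.linalg.norm(P[:,:2]-[.4385,-.198],axis=1)<.07]
r=cv2.minAreaRect(np.ascontiguousarray(P[:,:2],np.float32));e=np.linalg.eigh(np.cov(P[:,:2].T))[1][:,1]
print(len(P),r,P.mean(0),np.degrees(np.arctan2(e[1],e[0])),P[:,2].max())
q,im,d=cam("top");W=cloud(q,d);hsv=cv2.cvtColor(im,cv2.COLOR_RGB2HSV);cv2.imwrite("pics/t3.png",im[:,:,::-1])
m=cv2.inRange(hsv,(3,150,60),(16,255,255))>0;m[:, :240]=0;m[:,300:]=0;P=W[m];P=P[(P[:,2]>.1)&(P[:,2]<.3)];print("grip",P.mean(0).round(3),P.min(0).round(3),P.max(0).round(3),"expect",grip(.8))
E
```

```text
released t8.5 tcp [0.4934 0.1733 0.1301] F [ 0.  -0.1  0.5] open 0.0854 gf 0.0 q [ 0.22  0.71 -1.09  2.26  1.61  0.85 -0.38]
back t9.1 tcp [0.4531 0.1704 0.2102] F [ 0.4 -0.5 -1. ] open 0.0850 gf 0.0 q [ 0.34  0.5  -1.23  2.25  1.31  0.8  -0.16]
over t11.1 tcp [ 0.4207 -0.1957  0.2008] F [-0.2  0.5  0.3] open 0.0848 gf 0.0 q [ 1.17  0.65 -1.23  1.96  0.71  1.05  1.23]
2494 ((0.44081929326057434, -0.1966279000043869), (0.0991436317563057, 0.0521136038005352), 0.816190242767334) [ 0.43834162 -0.19582554  0.04980563] 179.43791216307497 0.06017991187168303
grip [0.492 0.173 0.158] [0.47  0.165 0.136] [0.52  0.184 0.175] expect [0.48900124 0.17175532 0.15241051]
```

View pics/w3.png

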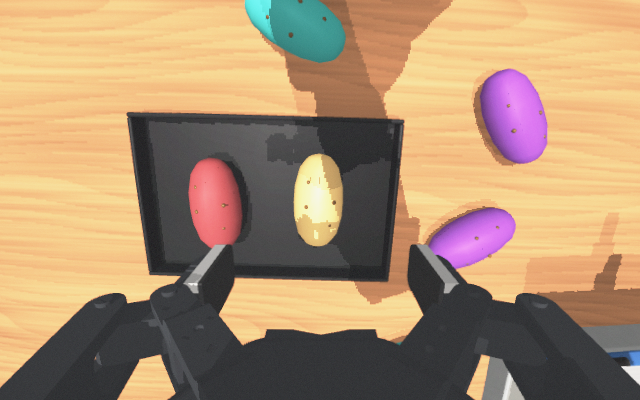

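The wrist view shows the yellow potato at (318,200) and the red one at (215,203), left of the closing zone. The door is confirmed down, with the grip where 0.8 rad would put it. Now I pick the potato.

```bash
python3 - <<'E'
from h import *
R=rot(0,1,1);c=np.array([.4397,-.1972])
manip.servo_line([*c,.08],R,.2);manip.servo_line([*c,.015],R,.1);st("down")
manip.command_gripper(.0);st("grasp")
manip.servo_line([*c,.12],R,.1);st("lift")
manip.servo_line([*c,.30],R,.25);st("up")
p,im,d=cam("wrist");cv2.imwrite("pics/w4.png",im[:,:,::-1])
E
```

```text
down t12.8 tcp [ 0.4402 -0.1972  0.0156] F [-0.1  0.2 -0.9] open 0.0851 gf 0.0 q [ 0.94  0.9  -0.91  2.08  1.11  0.76  0.89]
grasp t13.2 tcp [ 0.4401 -0.1973  0.0158] F [-0.9 -0.6  6.5] open 0.0529 gf 63.5 q [ 0.94  0.9  -0.91  2.08  1.11  0.76  0.89]
lift t14.4 tcp [ 0.4392 -0.1972  0.1194] F [ 0.4 -0.1 -2.1] open 0.0531 gf 62.9 q [ 1.04  0.76 -1.08  2.01  0.86  0.93  1.09]
up t15.2 tcp [ 0.4385 -0.1974  0.2984] F [-0.6 -1.6 -2.1] open 0.0530 gf 62.9 q [ 1.19  0.54 -1.27  1.77  0.55  1.25  1.36]
```

View pics/w4.png

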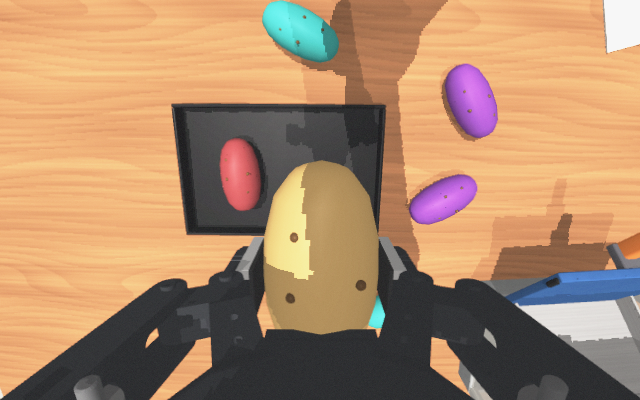

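The potato is held firmly at (320,250), centred across the pads, and the red one is untouched at (240,175). Next I place it.

```bash
python3 - <<'E'
from h import *
R=rot(36);g=door(.055,.036,.8)+t*.0015
manip.servo_line([.47,0,.32],rot(15),.25)
manip.servo_line(tcp(g,R,.20),R,.2);st("above")
manip.servo_line(tcp(g,R,.03),R,.12);st("near")
print(manip.servo_line(tcp(g,R,-.004),R,.03,threshold=4));s=st("touch")
print("grasp pt dist to target along tool (mm)",(np.array(s["tcp_pos"])-tcp(g,R))@R[:,2]*1e3)
p,im,d=cam("wrist");cv2.imwrite("pics/w5.png",im[:,:,::-1])
E
```

```text
above t17.6 tcp [0.5494 0.1759 0.2608] F [ 0.4  0.5 -2. ] open 0.0529 gf 62.9 q [ 0.12  0.37 -0.78  2.1   1.31  0.56 -0.03]
near t19.1 tcp [0.6489 0.1827 0.1242] F [-0.3 -0.1 -1.3] open 0.0527 gf 62.9 q [ 0.03  0.72 -0.66  2.01  1.82  0.61 -0.39]
True
touch t20.0 tcp [0.6654 0.1829 0.0995] F [-0.4 -0.2  0. ] open 0.0526 gf 63.3 q [ 0.03  0.78 -0.65  1.98  1.87  0.62 -0.41]
grasp pt dist to target along tool (mm) -0.921275896018452
```

View pics/w5.png

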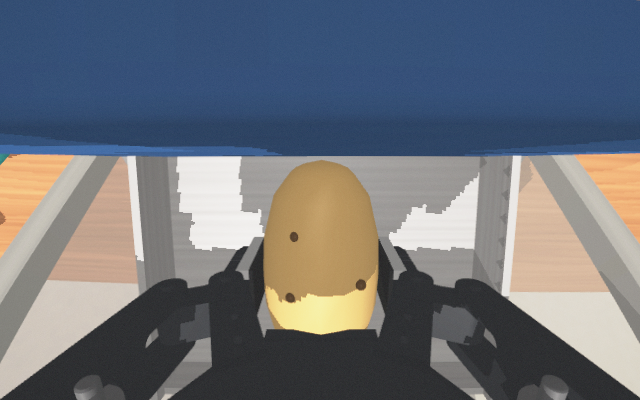

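The potato lies on the hopper floor at (320,250), between the cheeks at columns 150 and 495, and light contact was felt. I release it and check.

```bash
python3 - <<'E'
from h import *
manip.command_gripper(.085);manip.pause(.5);s=st("rel");R=np.array(s["tcp_rot"]);p=np.array(s["tcp_pos"])
manip.servo_line(p-R[:,2]*.06,R,.1);manip.servo_line(p-R[:,2]*.2,R,.2);st("back")
q,im,d=cam("wrist");cv2.imwrite("pics/w6.png",im[:,:,::-1]);W=cloud(q,d)
hsv=cv2.cvtColor(im,cv2.COLOR_RGB2HSV);m=cv2.inRange(hsv,(12,70,60),(32,255,255))>0
P=W[m];c=door(.063,.033,.8);P=P[np.linalg.norm(P-c,axis=1)<.1];v=P-H
a=v@n*np.cos(.8)+v[:,2]*np.sin(.8)-.063;b=-v@n*np.sin(.8)+v[:,2]*np.cos(.8)-.006
print(len(P),"hopper x",np.percentile(a,[2,50,98]).round(3),"y",np.percentile(v@t,[2,98]).round(3),"z",np.percentile(b,[2,98]).round(3))
E
```

```text
rel t21.0 tcp [0.6646 0.1825 0.099 ] F [-1.2  0.9  0.4] open 0.0848 gf 0.0 q [ 0.03  0.78 -0.65  1.98  1.87  0.62 -0.41]
back t22.6 tcp [0.5479 0.1755 0.2605] F [ 0.   0.5 -0.3] open 0.0855 gf 0.0 q [ 0.11  0.36 -0.77  2.11  1.3   0.56 -0.02]
3568 hopper x [-0.054 -0.01   0.036] y [-0.021  0.025] z [0.034 0.055]
```

View pics/w6.png

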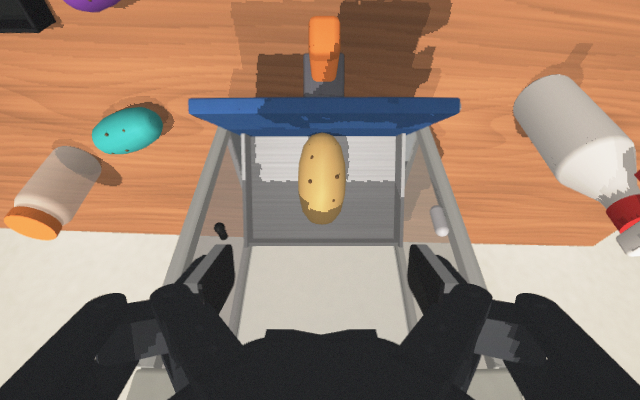

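The potato rests in the hopper at (322,178) with the door down and the orange grip at (324,48). Next I regrip and close the door.

```bash
python3 - <<'E'
from h import *
R=rot(27);g=lambda th:door(-.037,.182,th)+t*.0015
manip.servo_line(tcp(g(.8),R,.10),R,.15);manip.servo_line(tcp(g(.8),R),R,.1);st("at")
manip.command_gripper(.0);st("gripped")
for th in(.68,.55,.4,.25,.15,.07,0,-.015):
    a=33-6*max(th,0)/.8
    manip.servo_line(tcp(g(th),rot(a)),rot(a),.08);s=st(th)
    if np.linalg.norm(s["ft_force"])>50:print("STOP");break
manip.pause(.3);st("end")
E
```

```text
at t24.6 tcp [0.4955 0.1738 0.1337] F [ 0.5  0.3 -0.5] open 0.0852 gf 0.0 q [-0.    0.54 -0.69  2.26  1.61  0.55 -0.4 ]
gripped t25.3 tcp [0.4953 0.1744 0.1336] F [-1.4  0.7  1.6] open 0.0175 gf 58.8 q [-0.01  0.55 -0.69  2.26  1.61  0.55 -0.4 ]
0.68 t25.7 tcp [0.508  0.1751 0.151 ] F [-1.4  3.5 -2.2] open 0.0177 gf 59.5 q [ 0.01  0.52 -0.69  2.22  1.53  0.54 -0.31]
0.55 t26.1 tcp [0.5252 0.1761 0.1692] F [-2.2  3.1  0.1] open 0.0173 gf 58.8 q [ 0.02  0.5  -0.69  2.18  1.46  0.54 -0.21]
0.4 t26.6 tcp [0.5478 0.1774 0.1871] F [-2.4  4.4  0.8] open 0.0175 gf 58.8 q [ 0.04  0.49 -0.7   2.12  1.39  0.54 -0.11]
0.25 t27.1 tcp [0.5721 0.1788 0.2012] F [-1.3  4.5  0.1] open 0.0175 gf 58.6 q [ 0.06  0.5  -0.71  2.06  1.34  0.55 -0.03]
0.15 t27.5 tcp [0.5895 0.1798 0.2086] F [-0.6  5.5 -0.2] open 0.0171 gf 58.6 q [ 0.07  0.51 -0.71  2.02  1.32  0.56  0.02]
0.07 t27.9 tcp [0.603  0.1806 0.213 ] F [-3.1  4.6  1.8] open 0.0173 gf 59.0 q [ 0.07  0.52 -0.71  1.99  1.31  0.57  0.04]
0 t28.2 tcp [0.6166 0.1814 0.2163] F [0.8 5.2 0.8] open 0.0175 gf 58.8 q [ 0.07  0.53 -0.71  1.97  1.31  0.57  0.06]
-0.015 t28.4 tcp [0.6188 0.1815 0.2168] F [-1.7  5.6  0.6] open 0.0170 gf 59.2 q [ 0.07  0.53 -0.71  1.96  1.31  0.57  0.07]
end t28.7 tcp [0.6188 0.1815 0.2167] F [-0.9  4.2  0.3] open 0.0176 gf 59.2 q [ 0.07  0.53 -0.71  1.96  1.31  0.57  0.07]
```

```bash
python3 - <<'E'
from h import *
R=rot(33);s=manip.get_state();p=np.array(s["tcp_pos"])
print(manip.servo_line(p+n*.008,R,.03,threshold=18));st("push");manip.pause(.3)
manip.command_gripper(.085);s=st("rel");p=np.array(s["tcp_pos"])
manip.servo_line(p-R[:,2]*.06,R,.1);manip.servo_line(p-R[:,2]*.13,R,.2);manip.pause(.2);st("back")
q,im,d=cam("wrist");W=cloud(q,d);cv2.imwrite("pics/w7.png",im[:,:,::-1])
hsv=cv2.cvtColor(im,cv2.COLOR_RGB2HSV);b=cv2.inRange(hsv,(95,100,30),(130,255,255))>0
P=W[b];P=P[(P[:,2]>.07)&(P[:,2]<.19)];v=P-H
A=np.c_[v[:,2],v[:,2]*0+1]
k=abs(v@n)<.05;
for _ in range(4):
    c=np.linalg.lstsq(A[k],(v@n)[k],rcond=None)[0];r=v@n-A@c;k=abs(r)<.004
print("door lean rad",-c[0],"offset",c[1],k.sum())
E
```

```text
True
push t29.0 tcp [0.6228 0.1818 0.2174] F [-2.3 -1.4  4. ] open 0.0172 gf 60.0 q [ 0.08  0.54 -0.71  1.95  1.3   0.58  0.09]
rel t30.0 tcp [0.6215 0.1854 0.2166] F [ 0.3 -0.   0.5] open 0.0850 gf 0.0 q [ 0.07  0.54 -0.71  1.95  1.29  0.58  0.09]
back t31.4 tcp [0.551  0.1807 0.3239] F [-0.3  0.3 -0.1] open 0.0847 gf 0.0 q [ 0.23  0.31 -0.91  1.95  0.92  0.68  0.38]
door lean rad -0.0009029092811993694 offset -0.009999051814178627 10069
```

View pics/w7.png

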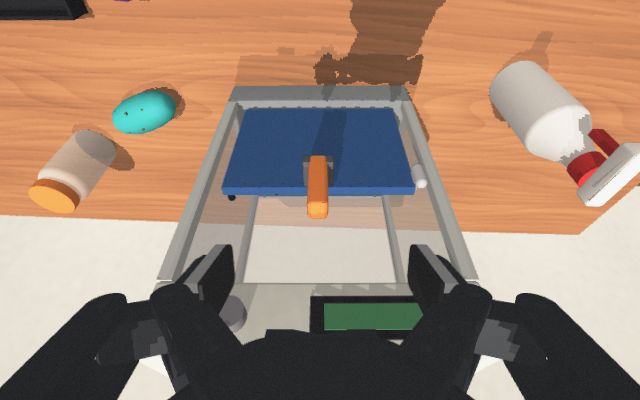

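The door is upright: the measured lean is about 0.00 rad, the panel's top edge is at (318,190), and the jar and spray bottle still stand. I'm handing the job in.

```bash
python3 -c "
from h import *
print(manip.close_job())"
```

```text
the job is handed in; nothing more can be done
None
```

I handed the job in at about 31 s: the door measured fully shut (lean about 0.00 rad) after the yellow potato was seen lying in the hopper, though I did not look inside again after closing; the gripper never came near the red potato, spray bottle or jar, and the verdict was not shown.

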